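# Roll the spoon caddy home on the sloped rail

### The arm

A 6-joint arm with a two-finger parallel gripper is mounted at the origin on the work surface. World frame = base frame: x ahead of the robot, y to its left, z up, the work surface at z = 0. Lengths are in m, angles in rad, forces in N, time in s.
With the tool pointing down it reaches from about 0.375 to 0.925 m from the base axis. Payload 5.7 kg.
Tool frame: the origin (TCP) lies midway between the tips of the shut fingers; the grasp point (between the pads) lies 19 mm behind it; z points along the fingers, y is the line along which they close (so a half turn about z gives the same grasp; the last joint's range is limited). The gripper opens to 88 mm and grips with 3 to 60 N. Pads are 20 mm wide; open, the fingers measure 115 mm over their backs; the gripper's body (75 mm by 178 mm) begins 61 mm behind the grasp point.
Start: joints at [1.015, 0.359, 1.51, -0, 1.272, -0.115], TCP at [0.256, 0.543, 0.223] pointing down, gripper open.
Joint ranges: [-2.97, 2.97], [-1.01, 2.36], [0.21, 2.38], [-0.96, 4.11], [0.2, 2.71], [-2.98, 2.98]. Speed limits (rad/s): [2.39, 2.39, 3.14, 3.14, 3.14, 3.14].

### API

Orientations are given as a unit quaternion [x, y, z, w].
In Python, from bench import move_ptp, servo_line, goto_joints, move_gripper, sleep, inverse_kinematics, capture, PlanningError, close_job, spot_in, silhouettes, current_clock, current_joint_pos, current_qvel, current_joint_torque, current_position, current_orientation, current_force, current_torque, current_finger_gap, current_grip_force gives the robot as it stands. Calls block until the motion is done:
- move_ptp(position, orientation): joint-space move of the TCP to a pose.
- servo_line(position, orientation=None, rate=0.15, contact_N=None): straight line of the TCP; orientation=None keeps the orientation; rate is the mean speed in m/s. With contact_N (N) it stops when the force on the tool has changed by that much, and returns True; else False.
- goto_joints(angles): joint-space move.
- move_gripper(opening): finger opening in m; the grip force is fixed at half the most; returns when the fingers have stopped.
- sleep(seconds).
- inverse_kinematics(position, orientation): joint angles nearest the present ones, or None.
- capture(name): name is "side" or "top" or "wrist"; returns a dict with "image" (420x560x3 uint8, blue, green, red), "range_z" (420x560 float32, m along the optical axis (not along the pixel's ray), 0 where there is no reading), "intrinsics" (3x3 intrinsics, pixels), "R" (3x3) and "t" (3): a world point X has camera coordinates R X + t. Camera axes: x right, y down, z forward; pixel columns grow to the right and rows downward; lengths in m; the calibration is good to about 2 mm. A picture is of the moment at which its call begins.
A pose or a line that the arm cannot do raises PlanningError and nothing moves.
- close_job(): hands the job in; it is judged then, once.
Trained networks look in the newest picture that a camera, given by its name, has taken for a name from the list of things; names that differ only in an ending like _2 or _b are one class to them, and where a whole thing is asked for, a point or a joint stands for the part that bears it (a point fixed in the world has none). Each returns a list of dicts, best first, with "conf" (0 to 1); they miss things now and then, are a little off and sometimes report something else, mostly with a low value. They report only what shows in the picture. A call takes as long as a camera call.
- spot_in(camera, query): "xy" ([column, row] in pixels, amid what is visible of it).
- silhouettes(camera, query): "region" (420x560 bool, what is visible of it) and "xy" ([column, row] in pixels, amid what is visible of it).
Readings, each from a call of its own:
- current_clock(): time.
- current_joint_pos(): joint angles.
- current_qvel(): joint speeds.
- current_joint_torque(): joint torques, N m.
- current_position(): TCP position.
- current_orientation(): TCP orientation.
- current_force(): force on the tool from outside, world axes, zero at the start.
- current_torque(): the same for the moment, N m.
- current_finger_gap(): finger opening in m.
- current_grip_force(): force on a finger pad.
Only numpy, scipy, OpenCV 4.12 (cv2) and the standard library are available. Lean on these libraries where they do the work, as an engineer would, in place of code of your own. Each camera call takes 0.05 s, during which the arm holds its last target. There are 200 camera calls.

### The job

Lift the little steel spoon caddy by its top tab and hook its grooved wheel over the upper part of the sloped rail, easing it down until you feel the rail start to carry it before you let go, and let it roll on its own down to the sprung stop plate by the tall post. Then give the caddy a light press against the stop so that the springs give a little, to be sure it is home, and leave it hanging there. Be gentle with the rail and do not disturb the jars, pepper mill or turner.

Things in the scene. Friction and masses are not known exactly. Their poses are not given: they have to be found in the camera images.
- rack: Fixed steel rack; origin at the centre of the underside of its base plate (100 x 370 x 8 mm, long side along y, z up). Posts 24 x 18 mm stand at y = -172 mm (with its clamp up to 260 mm tall) and y = +172 mm (276 mm tall). Between them at x = 0 runs a flat-bar rail on edge, 6 mm thick (x), 16 mm deep, sloping 14 degrees DOWN toward +y. Caddy and rack must not bear on each other with over 12 N
- load (a point): Nominal middle of the rail's upper part (which is y = -130 to -40 mm): the rail's top edge at y = -85 mm, z = 211 mm of the rack, with the clamps at mid setting. The real rail may sit up to 18 mm higher or lower along its whole length, by hand setting: this is NOT reported here, find it by feel. It gives about 1 mm per 4 N pressed down. Axes as the rack
- stop (a point): On the face of the stop plate as it stands unpressed (y = +115 mm, z = 190 mm in the rack frame): upright plate 44 mm wide (x), z = 135 to 260 mm, facing the high end. It is sprung: about 1 N per mm, up to 10 mm toward +y. Axes as the rack
- park (a point): About where the wheel axle is when the caddy rests home at the stop: y = +95 mm in the rack frame (its height shifts with the rail setting). Between y = -30 and +70 mm on the rail the caddy has to roll by itself, untouched; it rolls down at 0.1 to 0.3 m/s
- caddy: Loose steel spoon caddy on a roller hanger, about 0.35 kg (varies by 20 percent), upright, 197 mm tall. Origin at the centre of the underside of its cup (56 mm across, 45 mm high), z up. A flat back plate (x = -15 to -11 mm, 40 mm wide in y) rises from the cup to a shoulder (30 x 40 mm, z = 157 to 163 mm) under the grip tab, and carries the wheel. Set on the rail and let go, it hangs upright
- axle (a point): Centre of the caddy's grooved wheel, 137 mm above the caddy's origin; axle along the caddy's x. Groove 11 mm wide (x = -5.5 to 5.5 mm), floor radius 9 mm; flanges of 14 mm radius out to x = +-8.5 mm. Sitting on the rail, the axle is 9 mm above the rail's top edge
- throat (a point): Middle of the hanger's open C, 84 mm above the caddy's origin. The gap runs from the cup rim (z = 45 mm) to the lowest wheel flange (z = 123 mm), closed by the back plate on -x, open on +x. The rail enters it sideways: bring the caddy from the rack's -x side (the robot's side) toward +x, its axes parallel to the rack's, then lower the wheel on the rail
- tab (a point): Centre of the caddy's grip tab, 180 mm above the caddy's origin, 43 mm above the axle: flat steel, 12 mm thick (caddy x), 40 mm wide (caddy y), z = 163 to 197 mm. Pinch it across its 12 mm from above
- jar_a: Glass spice jar with a steel cap, 48 mm across, 95 mm tall, on the turntable; origin at its underside. Leave alone
- jar_b: The other glass spice jar, same size. Leave alone
- mill: Steel pepper mill, 52 mm across, 138 mm tall, on the turntable; origin at its underside. Leave alone
- turner: Bamboo turner lying on the counter, about 295 mm long along its y, blade (55 mm wide) at +y; origin at its underside. Leave alone

How it is judged:
On the way, in this order (a step that is already met when the one before it is completed fails the run):
1. the wheel bears on the upper part of the rail (at least 1.5 N) while the caddy is still held (x of axle in the frame of rack between -0.006 and 0.006 m and y of axle in the frame of rack between -0.135 and -0.035 m and z of axle in the frame of rack above 0.18 m and contact force between caddy and rack above 1.5 N and contact force between the fingers and caddy above 1 N), for 0.2 s.
2. let go, the caddy has rolled to the stop (y of axle in the frame of rack above 0.087 m and x of axle in the frame of rack between -0.006 and 0.006 m and z of axle in the frame of rack above 0.13 m and contact force between the fingers and caddy below 0.1 N), for 0.2 s.
3. the caddy is pressed against the stop so that the springs give at least 1.5 mm (x of axle in the frame of rack between -0.006 and 0.006 m and y of axle in the frame of rack above 0.0965 m and contact force between the fingers and caddy above 1 N and contact force between caddy and rack above 1.5 N), for 0.2 s.
At the end, for the whole second after the job is handed in: The caddy hangs by its wheel from the rail at the stop: axle within 6 mm of the rail's plane and 87 to 105 mm along the rack's y, upright within 0.15 rad, aligned with the rail within 0.25 rad, at rest (under 0.02 m/s), carried by the rack and touched by nothing else (y of axle in the frame of rack between 0.087 and 0.105 m and x of axle in the frame of rack between -0.006 and 0.006 m and z of axle in the frame of rack between 0.148 and 0.202 m and angle between caddy's own z axis and vertical below 0.15 rad and angle between the y axis of caddy and the y axis of rack, either way round below 0.25 rad and contact force between caddy and rack above 1.5 N and linear speed of caddy below 0.02 m/s and contact force between the fingers and caddy below 0.05 N).
It fails at once if the caddy and the rack bear on each other with more than 12 N (contact force between caddy and rack above 12 N).
It fails at once if the caddy is handled while on the middle of the rail, where it must roll by itself (x of axle in the frame of rack between -0.006 and 0.006 m and y of axle in the frame of rack between -0.03 and 0.07 m and z of axle in the frame of rack between 0.13 and 0.235 m and contact force between caddy and rack above 0.5 N and contact force between the fingers and caddy above 0.3 N).
It fails at once if a bystander is moved more than 30 mm (distance of any of jar_a, jar_b, mill, turner from where it was at the start of the episode above 0.03 m).
It also fails if it takes over 64 s, if anything falls off the work surface, if the arm or the gripper's body presses on something with over 40 N, if the wrist force passes 120 N, or if a joint passes its speed limit or range.

## Working session

There is one attempt and no reset: what is moved stays moved. The work goes in short steps, each a Python script; the robot and the scene stay as the last script left them, time stands still between calls to the robot, and variables do not carry over. Pictures are saved under pics/ and viewed, at most 10 in all, crops included, and the job is handed in when it is done.

```bash
mkdir -p pics; cat > h.py <<'E'
import numpy as np, cv2
from bench import *
def cloud(c,mask=None):
    z=c["range_z"]; m=z>0
    if mask is not None: m&=mask
    v,u=np.nonzero(m); d=z[v,u]; K=c["intrinsics"]
    P=np.stack([(u-K[0,2])/K[0,0]*d,(v-K[1,2])/K[1,1]*d,d],1)
    return (P-c["t"])@c["R"], np.stack([u,v],1)
E
python3 - <<'E'
from h import *
ims=[]
for n in ["side","top"]:
    c=capture(n); ims.append(c["image"]); print(n,"cam pos",-c["R"].T@c["t"])
    np.savez(f"{n}.npz",**c)
    for q in ["rack","caddy","jar_a","mill","turner","tab","axle"]:
        for s in silhouettes(n,q)[:2]:
            P,_=cloud(c,s["region"])
            print(q,round(s["conf"],2),np.round(s["xy"]),s["region"].sum(),np.round(np.median(P,0),3) if len(P) else None, np.round(np.percentile(P,[2,98],axis=0),3).tolist() if len(P) else None)
    cv2.imwrite(f"pics/{n}0.png",c["image"])
print(current_clock(),current_orientation())
E
```

```text
side cam pos [ 0.1039225  -0.65690887  0.61651254]
rack 0.57 [205. 210.] 6494 [0.584 0.137 0.05 ] [[0.541, -0.061, 0.005], [0.635, 0.298, 0.257]]
caddy 0.76 [262. 301.] 2527 [ 0.459 -0.235  0.099] [[0.443, -0.254, 0.002], [0.496, -0.213, 0.197]]
jar_a 0.92 [399. 349.] 1793 [ 0.558 -0.443  0.089] [[0.549, -0.459, 0.025], [0.595, -0.416, 0.12]]
jar_a 0.75 [358. 328.] 1537 [ 0.548 -0.375  0.088] [[0.539, -0.39, 0.028], [0.581, -0.349, 0.12]]
mill 0.61 [404. 299.] 1323 [ 0.632 -0.395  0.121] [[0.622, -0.412, 0.035], [0.658, -0.371, 0.16]]
turner 0.96 [288. 225.] 549 [0.76  0.015 0.006] [[0.711, -0.132, 0.001], [0.788, 0.132, 0.009]]
tab 0.9 [264. 306.] 2511 [ 0.459 -0.235  0.1  ] [[0.443, -0.254, 0.005], [0.495, -0.213, 0.197]]
axle 0.8 [264. 303.] 2464 [ 0.459 -0.235  0.1  ] [[0.443, -0.254, 0.005], [0.495, -0.214, 0.197]]
axle 0.25 [398. 348.] 1748 [ 0.557 -0.443  0.089] [[0.549, -0.459, 0.025], [0.589, -0.418, 0.12]]
top cam pos [ 0.54327121 -0.09800385  1.16954441]
rack 0.53 [200. 220.] 4808 [0.585 0.151 0.008] [[0.54, -0.054, 0.001], [0.638, 0.302, 0.263]]
caddy 0.91 [325. 267.] 374 [ 0.474 -0.218  0.158] [[0.451, -0.243, 0.001], [0.493, -0.197, 0.198]]
jar_a 0.73 [404. 230.] 336 [ 0.571 -0.421  0.116] [[0.55, -0.446, 0.044], [0.593, -0.409, 0.121]]
jar_a 0.7 [378. 233.] 341 [ 0.562 -0.355  0.116] [[0.54, -0.382, 0.03], [0.584, -0.34, 0.121]]
mill 0.71 [385. 203.] 373 [ 0.643 -0.375  0.139] [[0.624, -0.402, 0.04], [0.665, -0.361, 0.161]]
mill 0.28 [200. 220.] 4753 [0.585 0.148 0.008] [[0.54, -0.054, 0.003], [0.638, 0.3, 0.265]]
turner 0.86 [223. 166.] 882 [0.75  0.08  0.006] [[0.71, -0.114, -0.001], [0.786, 0.148, 0.011]]
tab 0.65 [325. 268.] 385 [ 0.474 -0.218  0.145] [[0.45, -0.243, 0.001], [0.494, -0.197, 0.198]]
axle 0.68 [327. 266.] 423 [ 0.474 -0.221  0.047] [[0.447, -0.263, -0.003], [0.495, -0.197, 0.198]]
0.8 [ 2.18604930e-01  9.75813447e-01 -3.57848828e-05 -1.25063976e-05]
```

View pics/side0.png

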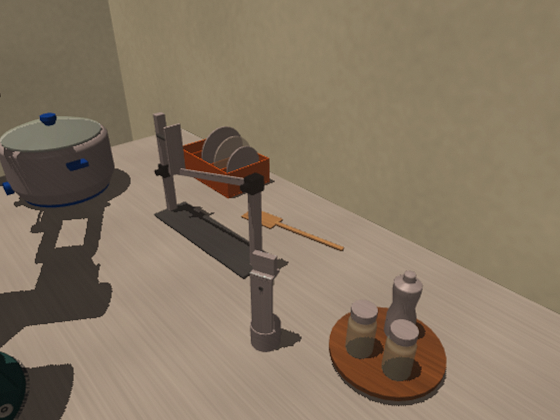

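View pics/top0.png

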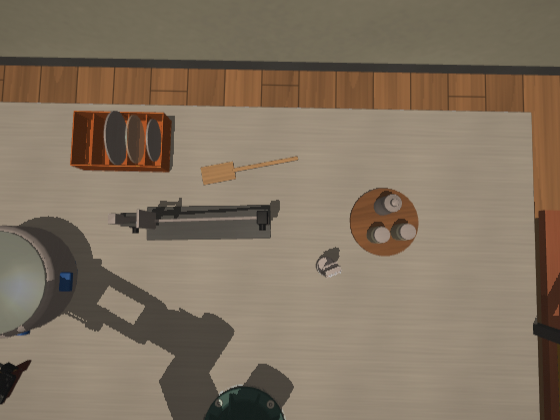

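The side picture shows the caddy at (262,301), with its back plate toward the camera. The rack runs from the clamp post at (255,225) to the tall post at (163,165), with the stop plate at (172,150). The top picture agrees: caddy at (325,267), rack at cols 147–272, turntable clear at (384,222). Next I'll fit the poses from depth.

```bash
python3 - <<'E'
from h import *
t=dict(np.load("top.npz")); s=dict(np.load("side.npz"))
for n,c in(("top",t),("side",s)):
    P,_=cloud(c)
    B=lambda x0,x1,y0,y1,z0,z1:P[(P[:,0]>x0)&(P[:,0]<x1)&(P[:,1]>y0)&(P[:,1]<y1)&(P[:,2]>z0)&(P[:,2]<z1)]
    b=B(.5,.68,-.1,.36,.005,.013); print(n,"base",len(b),cv2.minAreaRect((b[:,:2]*1000).astype(np.float32)))
    r=B(.56,.61,-.0,.22,.1,.27)
    m,bb=np.polyfit(r[:,1],r[:,0],1); print("rail n",len(r),"dx/dy",m,"resid",np.std(r[:,0]-m*r[:,1]-bb))
    for y in np.arange(0,.24,.02):
        q=r[abs(r[:,1]-y)<.01]
        if len(q): print(round(y,2),np.round(np.median(q[:,0]),4),np.round(np.percentile(q[:,2],[50,90,98]),4))
    k=B(.42,.52,-.28,-.17,.166,.21); print("tab",len(k),cv2.minAreaRect((k[:,:2]*1000).astype(np.float32)),k[:,2].max())
    k=B(.42,.52,-.28,-.17,.055,.15); 
    if len(k)>20:
        u,sv,v=np.linalg.svd(k-k.mean(0)); print("plate",k.mean(0),v[2],sv/np.sqrt(len(k)))
    k=B(.42,.53,-.28,-.17,.01,.043); print("cup",len(k),cv2.minEnclosingCircle((k[:,:2]*1000).astype(np.float32)))
E
```

```text
top base 2997 ((586.3773803710938, 125.18746185302734), (169.25216674804688, 446.9095764160156), 0.6671066284179688)
rail n 215 dx/dy -0.03770412295680695 resid 0.0018710109220579079
0.0 0.5942 [0.2066 0.2085 0.2091]
0.02 0.5928 [0.2037 0.2063 0.2071]
0.04 0.5913 [0.1984 0.201  0.2017]
0.06 0.5911 [0.1934 0.1962 0.1963]
0.08 0.5909 [0.1885 0.1918 0.1946]
0.1 0.5906 [0.1854 0.1866 0.1892]
0.12 0.588 [0.1787 0.1829 0.1857]
0.14 0.5878 [0.1723 0.1751 0.1774]
0.16 0.5876 [0.1694 0.1713 0.1726]
0.18 0.5874 [0.1644 0.1663 0.1678]
0.2 0.586 [0.1582 0.161  0.1618]
0.22 0.5871 [0.1546 0.156  0.1567]
tab 105 ((472.4846496582031, -222.3042449951172), (19.105775833129883, 40.00474548339844), 23.445831298828125) 0.20016313928201
cup 37 ((469.8616027832031, -223.18727111816406), 27.726966857910156)
side base 2940 ((589.0018920898438, 123.10832977294922), (102.1979751586914, 372.7711181640625), 1.8353636264801025)
rail n 427 dx/dy -0.03963776634693787 resid 0.0014635854426392363
0.0 0.5916 [0.1997 0.2072 0.2078]
0.02 0.5907 [0.1965 0.203  0.2041]
0.04 0.5905 [0.1912 0.1981 0.2001]
0.06 0.5894 [0.1863 0.1925 0.1952]
0.08 0.5887 [0.1827 0.1885 0.1906]
0.1 0.588 [0.1759 0.1832 0.1856]
0.12 0.5873 [0.1728 0.179  0.1802]
0.14 0.5866 [0.1665 0.1735 0.1747]
0.16 0.5855 [0.1625 0.1685 0.17  ]
0.18 0.5846 [0.1563 0.163  0.1646]
0.2 0.5837 [0.1519 0.1595 0.1602]
0.22 0.5832 [0.1478 0.1542 0.155 ]
tab 466 ((469.0497131347656, -227.27859497070312), (14.054658889770508, 40.230865478515625), 23.071443557739258) 0.1986888270310606
plate [ 0.45677509 -0.23312968  0.1046396 ] [ 0.91304308  0.40776032 -0.00915708] [0.02739108 0.01190791 0.00220642]
cup 529 ((469.6089782714844, -228.57127380371094), 28.90070152282715)
```

```bash
cat >> h.py <<'E'
from scipy.spatial.transform import Rotation
def ori(a):
    y=np.array([np.cos(a),np.sin(a),0]); z=np.array([0,0,-1.]); x=np.cross(y,z)
    return Rotation.from_matrix(np.stack([x,y,z],1)).as_quat()
YR=0.037; RC=np.array([.5885,.1235,0])
def rk(x,y,z):
    c,s=np.cos(YR),np.sin(YR); return RC+[c*x-s*y,s*x+c*y,z]
def torack(p):
    c,s=np.cos(YR),np.sin(YR); d=np.array(p)-RC; return np.array([c*d[0]+s*d[1],-s*d[0]+c*d[1],d[2]])
def tops(P,x0,x1,y0,y1,z0,z1):
    return P[(P[:,0]>x0)&(P[:,0]<x1)&(P[:,1]>y0)&(P[:,1]<y1)&(P[:,2]>z0)&(P[:,2]<z1)]
E
python3 - <<'E'
from h import *
a=np.radians(23.4)
p=current_position(); servo_line([p[0],p[1],.40],rate=.3)
move_ptp([.470,-.2255,.34],ori(a)); move_gripper(.06)
c=capture("wrist"); cv2.imwrite("pics/w1.png",c["image"]); np.savez("w1.npz",**c)
P,_=cloud(c); k=tops(P,.43,.52,-.28,-.17,.188,.205); print(len(k),cv2.minAreaRect((k[:,:2]*1000).astype(np.float32)),np.median(k[:,2]))
print(current_clock(),current_joint_pos(),current_position(), current_force())
E
```

```text
639 ((470.0234680175781, -225.19183349609375), (11.451075553894043, 39.612037658691406), 23.347232818603516) 0.19841409559898282
5.0333 [-5.79989255e-01  1.55014192e-01  1.50158436e+00  3.72569061e-05
  1.48502475e+00 -9.88334895e-01] [ 0.46999291 -0.22553028  0.33998305] [-0.74728368  0.86883548 -0.24489627]
```

View pics/w1.png

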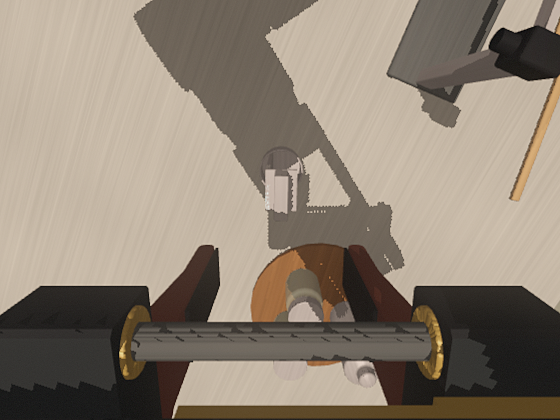

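The wrist view shows the tab at (280,190), squarely between the fingers, with a fit of (470.0, -225.2) mm and 23.35° that agrees with the earlier ones. Next I grasp and lift.

```bash
python3 - <<'E'
from h import *
a=np.radians(23.35)
servo_line([.470,-.2252,.22],ori(a),rate=.25)
hit=servo_line([.470,-.2252,.168],rate=.06,contact_N=6); print("hit",hit,current_position())
move_gripper(0.0); print("gap",current_finger_gap(),current_grip_force()); f0=current_force()
servo_line([.470,-.2252,.274],rate=.12); print("weight",current_force()-f0,current_force(),current_finger_gap())
p=rk(-.10,-.085,.274)
servo_line(p,ori(YR),rate=.15)
c=capture("wrist"); cv2.imwrite("pics/w2.png",c["image"])
P,_=cloud(c); Q=np.array([torack(q) for q in P])
for y in np.arange(-.13,.12,.02):
    k=Q[(abs(Q[:,1]-y)<.01)&(abs(Q[:,0])<.02)&(Q[:,2]>.13)&(Q[:,2]<.26)]
    if len(k)>3:
        e=k[k[:,2]>np.percentile(k[:,2],60)]; print(round(y,2),len(k),np.round(np.percentile(k[:,0],[3,50,97]),4),np.round(np.percentile(k[:,2]+np.tan(.2443)*(k[:,1]-y),[50,90,98]),4))
print(current_clock(),torack(current_position()),current_force(),current_grip_force())
E
```

```text
hit False [ 0.47027776 -0.22537857  0.16825106]
gap 0.01154385499753685 29.982340335845947
weight [-0.10155823  1.33414751 -4.11744619] [-0.53800094  0.218697   -3.2235206 ] 0.011945797670753136
-0.13 376 [-0.002  -0.0008  0.0041] [0.2113 0.2126 0.2132]
-0.11 524 [-0.0019 -0.0011  0.0043] [0.206  0.2075 0.2082]
-0.09 535 [-0.0019 -0.0011  0.0042] [0.201  0.2025 0.2032]
-0.07 508 [-0.0019 -0.0011  0.004 ] [0.1962 0.1976 0.1983]
-0.05 507 [-0.002  -0.0012  0.0038] [0.1911 0.1927 0.1934]
-0.03 543 [-0.002  -0.0011  0.0043] [0.1861 0.1877 0.1883]
-0.01 537 [-0.002  -0.0011  0.0042] [0.1811 0.1826 0.1832]
0.01 530 [-0.0019 -0.0011  0.0039] [0.1761 0.1777 0.1783]
0.03 527 [-0.002  -0.0011  0.0041] [0.1712 0.1727 0.1735]
0.05 546 [-0.002  -0.0011  0.0043] [0.1662 0.1678 0.1683]
0.07 36 [-0.002  -0.0016  0.003 ] [0.1519 0.1605 0.1614]
10.4583 [-0.10004507 -0.08549933  0.27398288] [-0.17364714  0.50111842 -3.21042618] 29.98085707426071
```

View pics/w2.png

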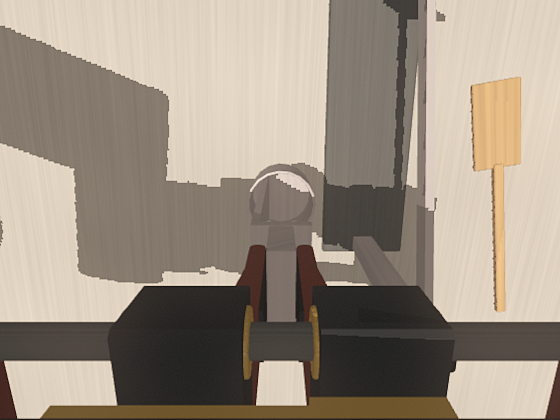

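The wrist view shows the caddy held at (280,200) and the rail to the right at col ~425. Depth puts the rail at x = +1 mm, well aligned, with its top at about 201.5 mm at y = -85. Now I insert the caddy sideways and lower it by feel.

```bash
python3 - <<'E'
from h import *
o=ori(YR)
hit=servo_line(rk(.001,-.085,.274),o,rate=.08,contact_N=5); print("in",hit,torack(current_position()),current_force())
if not hit:
    servo_line(rk(.001,-.085,.2475),o,rate=.05)
    f0=current_force(); print("pre",f0)
    hit=servo_line(rk(.001,-.085,.232),o,rate=.008,contact_N=2.0)
    print("down",hit,torack(current_position()),current_force()-f0)
    sleep(.35); print(torack(current_position()),current_force()-f0,current_clock())
E
```

```text
in False [ 0.00046762 -0.0849483   0.27403464] [ 0.10460429  0.40077714 -4.14487535]
pre [ 0.75713031 -0.8612533  -1.82200475]
down True [ 0.00089435 -0.08472208  0.2382024 ] [1.1115036  0.76345732 2.65738743]
[ 0.00073529 -0.08469167  0.23774203] [2.26009581 1.86685092 4.65291385] 14.0417
```

The contact height (238 mm) matches the groove seated on the rail, and it's bearing about 3–4.5 N. Releasing now.

```bash
python3 - <<'E'
from h import *
print(current_force()); sleep(.1)
move_gripper(.06); sleep(1.2)
c=capture("side"); cv2.imwrite("pics/s3.png",c["image"][80:280,100:340].repeat(3,0).repeat(3,1)[:600,:720])
for s in silhouettes("side","caddy")[:2]:
    P,_=cloud(c,s["region"]); print(s["conf"],s["xy"],torack(np.median(P,0)))
print(current_clock(),torack(current_position()),current_force())
E
```

```text
[3.01722612 1.00559762 2.8309091 ]
0.55 [177.9, 185.4] [-0.00912873  0.08842531  0.11269626]
16.325 [-0.00026654 -0.0848287   0.23722175] [ 0.50602095 -0.44558425 -1.10080266]
```

View pics/s3.png

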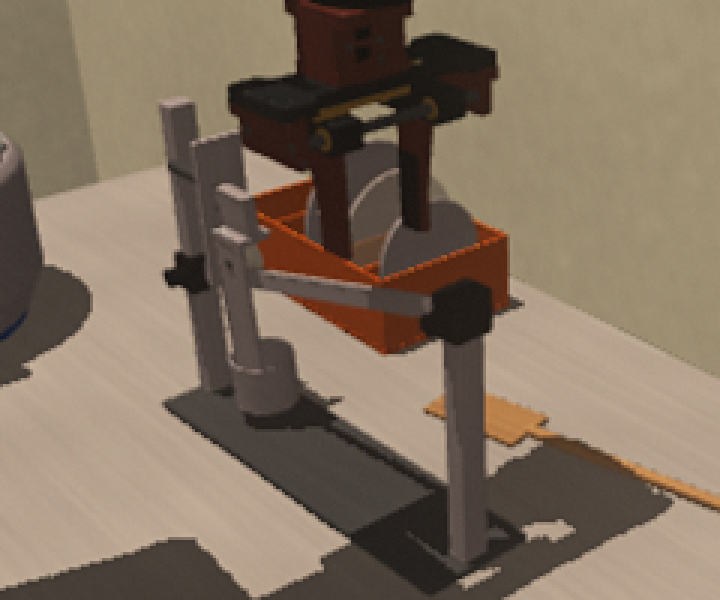

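The caddy rolled home: in the crop its tab is at (237,205) against the stop plate at (215,190), hanging upright. Now I close the fingers and press lightly on the tab's uphill edge.

```bash
cat >> h.py <<'E'
def tabedge(n="side"):
    c=capture(n); P,_=cloud(c); c_,s_=np.cos(YR),np.sin(YR); d=P-RC
    Q=np.stack([c_*d[:,0]+s_*d[:,1],-s_*d[:,0]+c_*d[:,1],d[:,2]],1)
    k=tops(Q,-.012,.012,.066,.109,.197,.224)
    return len(k),np.round(np.percentile(k,[3,50,97],axis=0),4).tolist()
E
python3 - <<'E'
from h import *
o=ori(YR); print(tabedge())
servo_line(rk(.001,-.085,.31),o,rate=.15); move_gripper(0)
servo_line(rk(.001,.035,.31),o,rate=.15); print(tabedge("wrist"))
servo_line(rk(.001,.035,.199),o,rate=.1); sleep(.3)
f0=np.mean([current_force() for _ in range(5)],0)
hit=servo_line(rk(.001,.072,.199),o,rate=.012,contact_N=2.0)
f=current_force()-f0
print(hit,torack(current_position()),f,current_clock(),tabedge())
E
```

```text
(139, [[-0.009, 0.0735, 0.1985], [-0.0069, 0.0859, 0.2116], [0.003, 0.1075, 0.2226]])
(672, [[-0.0067, 0.0777, 0.2028], [-0.0013, 0.0926, 0.2233], [0.0058, 0.1082, 0.224]])
True [0.00070666 0.06673808 0.19858874] [0.6021687  0.14565152 1.02365824] 22.9083 (99, [[-0.01, 0.0684, 0.1987], [-0.0069, 0.0908, 0.2123], [0.0003, 0.1077, 0.2235]])
```

```bash
python3 - <<'E'
from h import *
o=ori(YR)
def F(n=8):
    l=[]
    for _ in range(n): l.append(current_force()); sleep(.02)
    return np.mean(l,0)
print(F())
for y in [.0675,.069,.0705,.072,.0735]:
    servo_line(rk(.001,y,.199),o,rate=.01); f=F(); print(torack(current_position()).round(4),f.round(2),current_clock())
print(tabedge())
E
```

```text
[ 0.7492267  -1.36684214  0.75557073]
[0.0006 0.0673 0.1986] [-0.25 -2.2  -2.08] 23.5083
[0.0008 0.0688 0.1988] [-0.3  -4.25 -2.76] 23.9417
[0.0007 0.07   0.1988] [-0.48 -5.53 -3.78] 24.375
[0.0007 0.0711 0.1987] [-0.48 -6.52 -3.43] 24.8083
[0.0006 0.0722 0.1987] [-0.62 -7.51 -3.48] 25.2417
(99, [[-0.0096, 0.0682, 0.1983], [-0.0074, 0.0912, 0.2115], [-0.0028, 0.1072, 0.2228]])
```

```bash
python3 - <<'E'
from h import *
c=capture("side"); cv2.imwrite("pics/s4.png",c["image"][80:280,100:300].repeat(3,0).repeat(3,1))
P,_=cloud(c); d=np.load("side.npz")
Q=np.array([torack(p) for p in P])
for z in np.arange(.085,.2,.015):
    k=Q[(abs(Q[:,2]-z)<.007)&(abs(Q[:,0]+.014)<.008)&(abs(Q[:,1]-.095)<.035)]
    if len(k): print(round(z,3),len(k),np.percentile(k[:,1],[3,50,97]).round(4),np.median(k[:,0]).round(4))
E
```

```text
0.085 47 [0.0817 0.0988 0.1217] -0.011
0.1 46 [0.0817 0.0991 0.119 ] -0.0116
0.115 45 [0.0796 0.0984 0.1178] -0.0124
0.13 48 [0.0812 0.0996 0.1223] -0.0126
0.145 71 [0.0816 0.1078 0.1266] -0.0138
0.16 71 [0.081  0.1061 0.1271] -0.0141
0.175 65 [0.0826 0.107  0.1249] -0.015
0.19 82 [0.0815 0.1108 0.1254] -0.0125
```

View pics/s4.png

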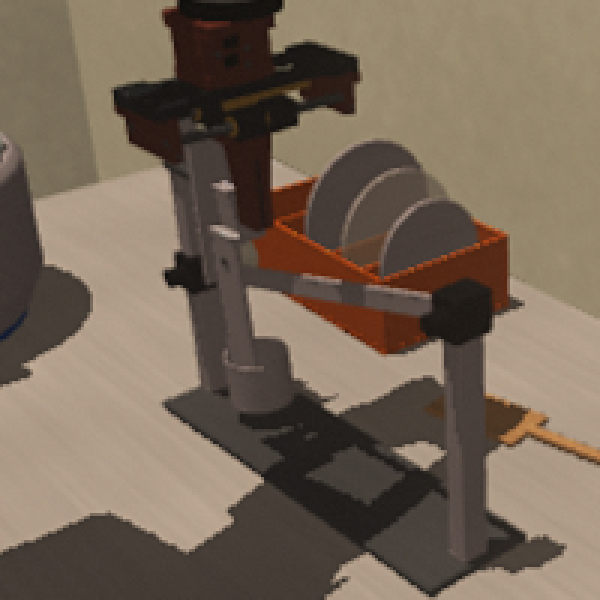

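The picture shows the shut fingers at (255,200) against the tab. The caddy is upright and has moved about 5 mm into the sprung stop (edge at y ≈ 81 mm at every height, so the axle is at about 101 mm). I'll ease off, retreat, check and hand in.

```bash
python3 - <<'E'
from h import *
o=ori(YR)
servo_line(rk(.001,.062,.199),o,rate=.01); servo_line(rk(.001,.03,.199),o,rate=.05)
servo_line(rk(.001,.0,.33),o,rate=.12); sleep(1.0)
c=capture("side"); P,_=cloud(c); Q=np.array([torack(p) for p in P])
for z in (.1,.13,.175):
    k=Q[(abs(Q[:,2]-z)<.007)&(abs(Q[:,0]+.014)<.008)&(abs(Q[:,1]-.095)<.035)]
    print(z,np.percentile(k[:,1],[3,50,97]).round(4),np.median(k[:,0]).round(4))
print(tabedge(),current_clock()); print(close_job())
E
```

```text
0.1 [0.075  0.0933 0.1163] -0.0117
0.13 [0.0754 0.0921 0.1163] -0.0128
0.175 [0.075  0.1017 0.1188] -0.0146
(137, [[-0.0085, 0.0746, 0.1976], [-0.0054, 0.0856, 0.2121], [0.0047, 0.1055, 0.2222]]) 29.8
the job is handed in; nothing more can be done
None
```

The caddy is hanging upright and untouched at the sprung stop (axle at about y = 95 mm by depth camera) after rolling there on its own and springing back from an approximately 5 mm press, and the job was handed in at about 30 s; the hand-in call returned no verdict.

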